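# Seat two lid discs in a holding board

## Task

Two loose wooden lid discs lie on the wooden holding board: with the fingertips, push each one across the board until it drops over the edge into the round recess of its own size (wide disc in the wide recess, small disc in the small one) and lies flat and flush in it, ready for sanding. Only slide them: do not pick up or lift either disc, and leave the hoops, the jar and the stone where they are.

Things in the scene. Friction and masses are not known exactly. Their poses are not given: they have to be found in the camera images.
- board: Brown wooden holding board, 200 mm (its x) by 260 mm (its y), 24 mm thick, fixed flat on the table; it may be turned to any yaw. Origin: centre of its underside, z up, so its top is at z = 24 mm. Two round recesses, 10 mm deep with flat floors lined with dark rubber and a 1.5 mm chamfer at the mouth, lie side by side near its +x edge; the discs start on its -x half.
- wide_recess (a point): Centre of the mouth of the wide recess, level with the board's top, at x = +45, y = +60 mm in the board's frame; 76 mm in diameter, 10 mm deep. Axes as the board's.
- small_recess (a point): Centre of the mouth of the small recess, level with the board's top, at x = +45, y = -60 mm in the board's frame; 58 mm in diameter, 10 mm deep. Axes as the board's.
- wide_disc: Loose pale wooden disc with coiled bands, 72 mm in diameter, 10 mm thick, about 30 g, lying flat on the board on the wide recess's side, its centre 90 to 115 mm from that recess's centre. Origin: centre of its underside, z up (24 mm high when on the board, 14 mm when seated, its top then flush with the board). It tips in by itself once its centre is within about 12 mm of the recess's centre; 2 mm clearance all round.
- small_disc: The same kind of loose disc, 54 mm in diameter, 10 mm thick, about 18 g, lying flat on the board on the small recess's side, its centre 90 to 115 mm from that recess's centre. Origin: centre of its underside, z up (24 mm high when on the board, 14 mm when seated, flush). It tips in once within about 10 mm of the recess's centre; 2 mm clearance all round. It also fits loosely in the wide recess, which is wrong.
- hoop: Bystander: loose bamboo hoop, open at both ends, 84 mm in diameter, 30 mm high, standing on the table beside the board. Origin: centre of its underside, z up. Leave alone.
- hoop_stack: Bystander: loose stack of three bamboo hoops stuck together, 84 mm in diameter, 90 mm high, on the table. Origin: centre of its underside, z up. Leave alone.
- jar: Bystander: amber glass jar with a black cap, 60 mm in diameter, 75 mm high, on the table. Origin: centre of its underside, z up. Leave alone.
- stone: Bystander: grey whetstone, 120 mm (its x) by 40 by 20 mm, flat on the table. Origin: centre of its underside, z up. Leave alone.
There are look-alikes about, which are no part of the job. Leave any red look-alike of the wide_disc alone. What is shaped like the small_disc but grey is not meant.

How it is judged (in metres and radians):
At the end, for the whole second after the job is handed in: Each disc lies at rest in the recess of its own size: centre within 4 mm of the recess's centre, underside within 2.5 mm of the recess's floor, tilted less than 0.05 rad; the hoop, hoop stack, jar and stone are within 20 mm of where they started (horizontal distance between wide_disc and wide_recess below 0.004 m and z of each of wide_disc, small_disc in the frame of board below 0.0165 m and angle between each of wide_disc, small_disc's own z axis and vertical below 0.05 rad and linear speed of each of wide_disc, small_disc below 0.01 m/s and horizontal distance between small_disc and small_recess below 0.004 m and distance of each of hoop, hoop_stack, jar, stone from where it was at the start of the episode below 0.02 m); the robot touches nothing.
It fails at once if the wide disc is lifted more than 8 mm off the board's top (z of wide_disc in the frame of board above 0.032 m).
It fails at once if the small disc is lifted more than 8 mm off the board's top (z of small_disc in the frame of board above 0.032 m).
It fails at once if the hoop, hoop stack, jar or stone is moved more than 20 mm (distance of any of hoop, hoop_stack, jar, stone from where it was at the start of the episode above 0.02 m).
It also fails if it takes over 54 s, if anything falls off the work surface, if the arm or the gripper's body presses on something with over 40 N, if the wrist force passes 120 N, or if a joint passes its speed limit or range.

## Robot

A 6-joint arm with a two-finger parallel gripper is mounted at the origin on the work surface. World frame = base frame: x ahead of the robot, y to its left, z up, the work surface at z = 0. Lengths are in m, angles in degrees, forces in N, time in s.
With the tool pointing down it reaches from about 0.325 to 0.9 m from the base axis. Payload 3.5 kg.
Tool frame: the origin (TCP) lies midway between the tips of the shut fingers; the grasp point (between the pads) lies 19 mm behind it; z points along the fingers, y is the direction in which the jaws open and shut (so a half turn about z gives the same grasp; the last joint's range is limited). The gripper opens to 85 mm and grips with 20 to 120 N. Pads are 22 mm wide; open, the fingers measure 114 mm over their backs; the gripper's body (76 mm by 85 mm) begins 54 mm behind the grasp point. The pads swing forward as they close: fully open they stand 13 mm farther back than shut.
Start: joints at [63.633, 15.837, -1.513, 72.651, 0, 84.076], TCP at [0.218, 0.586, 0.231] pointing down, gripper open.
Joint ranges: [-178.77, 178.77], [-48.84, 107.48], [-61.69, 71.31], [-111.58, 123.2], [-90, 87.43], [-180, 180]. Speed limits (degrees/s): [147.25, 147.25, 180, 180, 180, 180].

## Interface

Orientations are given as a 3x3 rotation matrix whose columns are the frame's x, y, z axes.
In Python, from rig import arm, viewer, ticket gives the robot as it stands.
- The arm moves only by the shell command python3 -m jog 'ROWS' [FORCE]. ROWS is JSON, a list of rows, each an object with "jaw": the opening, from -1 (shut) to 1 (fully open); "travel": the shift along the tool's x, y, z in cm, a list of three; "twist": the turn about the tool's z in degrees. A call has 1 to 20 rows; each row is the pose to reach, as a shift and turn from the pose commanded when the call began, along the tool's axes at that moment; what a row does not reach only later rows make up. A row lasts 1/10 s, in which the tool goes at most 50 mm and 8.59 degrees, less where a joint would pass 70% of its speed; a pose out of reach is approached as far as the arm can. A call with a gripper value outside its range is refused whole. The fingers move at their own pace and stop on an object; FORCE is the grip in N (left out, the last holds). Time passes only in rows, so rows that repeat a pose let the fingers close. It gives the time, the measured TCP pose, the force and the opening at its end, in the units of the state.
- arm.observe(): the state, without advancing time (a new reading comes with each control period).
- viewer.grab_frame(name): name is "side" or "top"; returns (picture, depth): 420x560x3 uint8, blue, green, red; 420x560 float32, m along the optical axis (not along the pixel's ray), 0 where there is no reading.
- viewer.camera_params(name): a dict with "mtx" (3x3 intrinsics, pixels), "cam_to_world" (4x4, takes a point from camera to world coordinates). Camera axes: x right, y down, z forward; pixel columns grow to the right and rows downward; lengths in m; the calibration is good to about 2 mm. A picture is of the moment at which its call begins. camera_params takes no time and is no camera call.
- ticket.close_job(): hands the job in, once; it reports no verdict.
The state is a dict: "clock": time; "joint_positions": joint angles; "qd": joint speeds; "joint_torque": joint torques, N m; "tool_pos": TCP position; "orientation": TCP orientation; "wrist_force": force on the tool from outside, world axes, zero at the start; "moment": the same for the moment, N m; "width": finger opening in m.
Only numpy, scipy, OpenCV 4.12 (cv2) and the standard library are available. Lean on these libraries where they do the work, as an engineer would, in place of code of your own. Each camera call takes 0.05 s, during which the arm holds its last target.

## Working session

There is one attempt and no reset: what is moved stays moved. The work goes in short steps, Python scripts to look and compute and a shell command to move; the robot and the scene stay as the last step left them, time stands still between calls to the robot, and variables do not carry over. Pictures are saved under pics/ and viewed, and the job is handed in when it is done.

```bash
mkdir -p pics; cat > h.py <<'E'
import numpy as np, cv2
from rig import arm, viewer, ticket
def grab(n,tag):
    p,d=viewer.grab_frame(n); cv2.imwrite(f'pics/{tag}.png',p); np.savez(f'pics/{tag}.npz',p=p,d=d); return p,d
def world(n,d):
    c=viewer.camera_params(n);K=np.array(c['mtx']);T=np.array(c['cam_to_world'])
    v,u=np.mgrid[:d.shape[0],:d.shape[1]]
    P=np.stack([(u-K[0,2])/K[0,0]*d,(v-K[1,2])/K[1,1]*d,d],-1)
    W=P@T[:3,:3].T+T[:3,3]; W[d==0]=np.nan; return W
E
python3 - <<'E'
from h import *
for n in('top','side'):
    grab(n,n+'0'); c=viewer.camera_params(n); print(np.round(c['mtx'],1).tolist(),np.round(c['cam_to_world'],3).tolist())
s=arm.observe(); print({k:np.round(v,3).tolist() for k,v in s.items()})
E
```

```text
[[404.7, 0.0, 279.4], [0.0, 404.7, 205.5], [0.0, 0.0, 1.0]] [[-0.028, -0.982, 0.184, 0.421], [-0.999, 0.031, 0.009, -0.002], [-0.015, -0.184, -0.983, 0.978], [0.0, 0.0, 0.0, 1.0]]
[[530.8, 0.0, 278.7], [0.0, 530.8, 212.8], [0.0, 0.0, 1.0]] [[0.689, -0.568, 0.451, 0.048], [-0.725, -0.524, 0.447, -0.535], [-0.018, -0.635, -0.773, 1.002], [0.0, 0.0, 0.0, 1.0]]
{'clock': 0.1, 'joint_positions': [63.631, 15.875, -1.589, 72.651, -0.001, 84.076], 'qd': [0.038, -0.116, 0.144, -0.043, -0.064, 0.091], 'joint_torque': [0.001, -44.671, 29.613, 0.008, -0.0, -0.0], 'tool_pos': [0.218, 0.585, 0.23], 'orientation': [[-0.937, 0.349, -0.001], [0.349, 0.937, -0.002], [0.0, -0.002, -1.0]], 'wrist_force': [0.561, 0.414, 0.06], 'moment': [-0.028, 0.016, 0.048], 'width': 0.086}
```

View pics/top0.png

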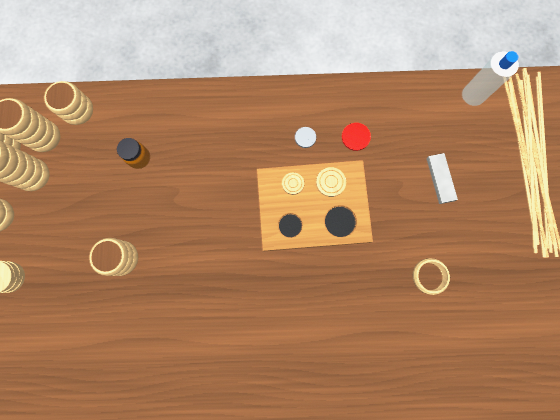

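View pics/side0.png

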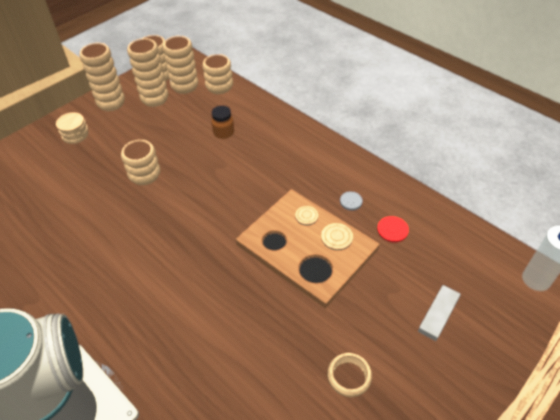

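Top view: the wide disc is at (331,181) and the small disc at (293,183), both pale and banded on the board. The recesses are at (340,221) wide and (290,225) small.

Possible confusions:
- Red disc (356,136): look-alike of the wide disc, off the board.
- Grey disc (305,137): look-alike of the small disc, off the board.
- Pale disc pile (5,277): off the board.

I choose the two pale discs on the board, and will measure them and check a close crop.

```bash
cat >> h.py <<'E'
def ray(n,uv,z):
    c=viewer.camera_params(n);K=np.array(c['mtx']);T=np.array(c['cam_to_world'])
    uv=np.atleast_2d(uv).astype(float)
    r=np.c_[(uv[:,0]-K[0,2])/K[0,0],(uv[:,1]-K[1,2])/K[1,1],np.ones(len(uv))]@T[:3,:3].T
    return (T[:3,3]+r*((z-T[2,3])/r[:,2:]))[:,:2]
def proj(n,W):
    c=viewer.camera_params(n);K=np.array(c['mtx']);T=np.array(c['cam_to_world'])
    p=(np.atleast_2d(W)-T[:3,3])@T[:3,:3]; p=p@K.T; return p[:,:2]/p[:,2:]
def circ(P):
    A=np.c_[2*P,np.ones(len(P))]; s=np.linalg.lstsq(A,(P**2).sum(1),rcond=None)[0]
    return s[:2],np.sqrt(s[2]+s[0]**2+s[1]**2)
E
python3 - <<'E'
from h import *
for n in('top','side'):
    f=np.load(f'pics/{n}0.npz');p,d=f['p'],f['d'];W=world(n,d)
    H=W[...,2]
    R=(W[...,0]>.3)&(W[...,0]<.62)&(abs(W[...,1]+.09)<.2)
    print(n,'table z',np.nanmedian(H[R&(H<.012)]),'board z',np.nanmedian(H[R&(H>.018)&(H<.028)]))
    # board
    m=((R&(H>.012)&(H<.05))).astype(np.uint8)
    b=cv2.morphologyEx(m,cv2.MORPH_CLOSE,np.ones((25,25)))
    k=cv2.findContours(b,0,1)[0];k=max(k,key=cv2.contourArea)
    P=ray(n,k[:,0,:],.024).astype(np.float32)
    r=cv2.minAreaRect(P*1000);print('board',r)
    # recess: dark
    dk=(R&(p.max(2)<75)).astype(np.uint8)
    for c in sorted(cv2.findContours(dk,0,1)[0],key=cv2.contourArea)[-3:]:
        q=ray(n,c[:,0,:],.024);print('dark',c[:,0].mean(0).round(),*circ(q), cv2.contourArea(c))
    # discs
    t=((R&(H>.0295)&(H<.05))).astype(np.uint8)
    for c in sorted(cv2.findContours(t,0,1)[0],key=cv2.contourArea)[-3:]:
        q=ray(n,c[:,0,:],.034);print('disc',c[:,0].mean(0).round(),*circ(q), cv2.contourArea(c))
p=np.load('pics/top0.npz')['p'][110:270,230:400];a=cv2.resize(p,None,fx=3,fy=3,interpolation=2)
cv2.imwrite('pics/crop0.png',a)
E
```

```text
top table z 0.00011778027291675652 board z 0.02405593483891677
board ((562.8335571289062, -76.24314880371094), (126.63263702392578, 260.1101989746094), 2.802963972091675)
dark [290. 225.] [ 0.55116628 -0.01563048] 0.025206365060634794 350.0
dark [339. 221.] [ 0.5573014  -0.13417932] 0.03401312382531885 637.0
disc [334. 195.] [ 0.18063131 -0.11073856] 0.43888260053494904 0.0
disc [331. 195.] [ 0.19014768 -0.03569796] 0.4369054985999956 0.0
disc [328. 195.] [ 0.18258487 -0.09534495] 0.4374144673074568 0.0
side table z 0.0007247355568060776 board z 0.02443314053173895
board ((561.0525512695312, -77.45794677734375), (132.5320587158203, 264.85089111328125), 3.119642734527588)
dark [274. 241.] [ 0.55061664 -0.01888384] 0.021339650527229127 221.5
dark [315. 269.] [ 0.55663718 -0.13875077] 0.03091923693178723 528.0
disc [283. 222.] [ 0.17671538 -0.00047228] 0.4226634183507429 0.0
disc [279. 214.] [0.18279067 0.00652316] 0.4279747321782855 0.0
disc [328. 246.] [ 0.61945929 -0.12151639] 0.004729113862365247 3.5
```

View pics/crop0.png

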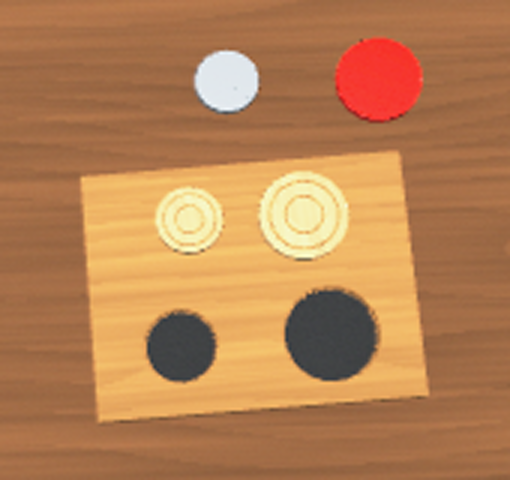

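The crop confirms both choices: two pale banded discs on the board. The red and grey ones lie on the table. I'll widen the region and segment the discs by colour.

```bash
cat >> h.py <<'E'
def discs(n,p,z=.034,z2=.024,vis=True):
    """pale discs and dark recess by colour, ellipse centre"""
    out=[]
    big=cv2.resize(p,None,fx=4,fy=4,interpolation=cv2.INTER_CUBIC)
    hsv=cv2.cvtColor(big,cv2.COLOR_BGR2HSV)
    uu=ray(n,np.stack(np.meshgrid((np.arange(big.shape[1])+.5)/4-.5,(np.arange(big.shape[0])+.5)/4-.5),-1).reshape(-1,2),.03).reshape(*big.shape[:2],2)
    R=(uu[...,0]>.48)&(uu[...,0]<.74)&(uu[...,1]>-.24)&(uu[...,1]<.07)
    for nm,m,zz in(('disc',(big[...,0]>125)&(big[...,1]>170)&(big[...,2]>190)&(hsv[...,1]>35)&(hsv[...,0]>15)&(hsv[...,0]<35),z),('recess',big.max(2)<85,z2)):
        m=(m&R).astype(np.uint8); m=cv2.morphologyEx(m,cv2.MORPH_CLOSE,np.ones((9,9)))
        for c in cv2.findContours(m,0,1)[0]:
            if cv2.contourArea(c)<2000: continue
            c=cv2.convexHull(c)
            q=ray(n,(c[:,0,:]+.5)/4-.5,zz).astype(np.float32)*1000
            e=cv2.fitEllipse(q); print(n,nm,np.round(e[0],1),np.round(e[1],1),((c[:,0].mean(0))/4).round())
E
python3 - <<'E'
from h import *
for n in('top','side'):
    f=np.load(f'pics/{n}0.npz');p,d=f['p'],f['d'];W=world(n,d);H=W[...,2]
    R=(W[...,0]>.4)&(W[...,0]<.8)&(abs(W[...,1]+.09)<.2)&(H>.015)&(H<.05)
    b=cv2.morphologyEx(R.astype(np.uint8),cv2.MORPH_CLOSE,np.ones((25,25)));b=cv2.morphologyEx(b,cv2.MORPH_OPEN,np.ones((25,25)))
    k=max(cv2.findContours(b,0,1)[0],key=cv2.contourArea)
    print(n,cv2.minAreaRect(ray(n,k[:,0],.024).astype(np.float32)*1000))
    discs(n,p)
    for nm,u in (('red',None),):
        h=cv2.cvtColor(p,cv2.COLOR_BGR2HSV); m=(p[...,2]>180)&(p[...,1]<60)&(p[...,0]<70)
        print('red',np.nanmean(W[m],0),np.nanmax(H[m]))
    Rg=(W[...,0]>.7)&(W[...,0]<.9)&(W[...,1]>-.13)&(W[...,1]<.02)&(H>.005)
    print('grey',np.nanmean(W[Rg],0))
E
```

```text
top ((600.2286987304688, -74.3526611328125), (200.68743896484375, 259.9439392089844), 2.901289463043213)
top disc [652.7 -25.9] [53.9 55. ] [293. 183.]
top disc [ 653.7 -117.5] [72.3 72.9] [331. 183.]
top recess [551.4 -16.1] [52.3 53.3] [291. 226.]
top recess [ 557.5 -134.9] [70.3 71.5] [339. 222.]
red [ 0.77534591 -0.18917556  0.01031001] 0.0164028331516044
grey [ 0.77288757 -0.06420266  0.01068626]
side ((627.0166625976562, -73.63418579101562), (262.4356384277344, 263.84735107421875), 2.75374698638916)
side disc [ 654.7 -116.9] [74.5 74.9] [337. 235.]
side disc [654.1 -25.5] [56.6 56.7] [306. 215.]
side recess [ 556.8 -138.4] [63.3 67.6] [315. 270.]
side recess [550.9 -18.9] [44.4 49.1] [274. 242.]
red [ 0.74927638 -0.20575742  0.0072132 ] 0.011010059011863249
grey [ 0.77642943 -0.06348942  0.0108453 ]
```

```bash
cat >> h.py <<'E'
def plan(target,dirn=None):
    s=arm.observe();R=np.array(s['orientation']);d=np.array(target)-s['tool_pos']
    tw=0
    if dirn is not None:
        v=R.T@np.r_[np.array(dirn),0]; tw=np.degrees(np.arctan2(v[1],v[0]))
    print('clock',s['clock'],'tcp',np.round(s['tool_pos'],4),'travel cm',np.round(R.T@d*100,2),'twist',round(tw,2),'w',s['width'])
E
python3 - <<'E'
from h import *
plan([.702,-.030,.231],(-100.8,9.3))
plan([.702,-.030,.10],(-100.8,9.3))
E
```

```text
clock 0.1 tcp [0.218  0.585  0.2303] travel cm [-66.83 -40.72  -0.  ] twist -15.17 w 0.08572776150939322
clock 0.1 tcp [0.218  0.585  0.2303] travel cm [-66.83 -40.69  13.1 ] twist -15.17 w 0.08572776150939322
```

```bash
python3 -m jog '[{"jaw":-0.39,"travel":[-66.8,-40.7,0],"twist":-15.2},{"jaw":-0.39,"travel":[-66.8,-40.7,0],"twist":-15.2},{"jaw":-0.39,"travel":[-66.8,-40.7,0],"twist":-15.2},{"jaw":-0.39,"travel":[-66.8,-40.7,0],"twist":-15.2},{"jaw":-0.39,"travel":[-66.8,-40.7,0],"twist":-15.2},{"jaw":-0.39,"travel":[-66.8,-40.7,0],"twist":-15.2},{"jaw":-0.39,"travel":[-66.8,-40.7,0],"twist":-15.2},{"jaw":-0.39,"travel":[-66.8,-40.7,0],"twist":-15.2},{"jaw":-0.39,"travel":[-66.8,-40.7,0],"twist":-15.2},{"jaw":-0.39,"travel":[-66.8,-40.7,0],"twist":-15.2},{"jaw":-0.39,"travel":[-66.8,-40.7,0],"twist":-15.2},{"jaw":-0.39,"travel":[-66.8,-40.7,0],"twist":-15.2},{"jaw":-0.39,"travel":[-66.8,-40.7,0],"twist":-15.2},{"jaw":-0.39,"travel":[-66.8,-40.7,0],"twist":-15.2},{"jaw":-0.39,"travel":[-66.8,-40.7,10],"twist":-15.2},{"jaw":-0.39,"travel":[-66.8,-40.7,13],"twist":-15.2},{"jaw":-0.39,"travel":[-66.8,-40.7,13],"twist":-15.2},{"jaw":-0.39,"travel":[-66.8,-40.7,13],"twist":-15.2},{"jaw":-0.39,"travel":[-66.8,-40.7,13],"twist":-15.2},{"jaw":-0.39,"travel":[-66.8,-40.7,13],"twist":-15.2}]'
python3 - <<'E'
from h import *
s=arm.observe();print(np.round(s['orientation'],3).tolist(),s['joint_positions'])
for n in('side','top'):
    p,d=grab(n,n+'1');W=world(n,d);m=(abs(W[...,0]-.70)<.06)&(abs(W[...,1]+.03)<.06)&(W[...,2]>.05)
    print(n,np.nanmin(W[m],0) if m.any() else None,np.nanpercentile(W[m][:,2],[1,5,20]))
a=cv2.imread('pics/side1.png')[100:310,200:480];cv2.imwrite('pics/side1c.png',cv2.resize(a,None,fx=2.5,fy=2.5))
E
```

```text
clock: 2.1
tool_pos: [0.7028, -0.0284, 0.1031]
orientation: [[-0.996, 0.091, 0.002], [0.091, 0.996, 0.0], [-0.002, 0.0, -1.0]]
wrist_force: [-0.1, 0.2, 0.9]
width: 0.0258
[[-0.996, 0.091, 0.002], [0.091, 0.996, 0.0], [-0.002, 0.0, -1.0]] [-7.58569000e+00  2.82487673e+01  4.12913713e-01  6.20514901e+01
  2.16891685e-02 -2.37915366e+00]
side [ 0.64002391 -0.08989412  0.10247375] [0.11986636 0.16243403 0.26851849]
top [ 0.64000681 -0.0750887   0.50394488] [0.52496134 0.53135652 0.53755305]
```

View pics/side1c.png

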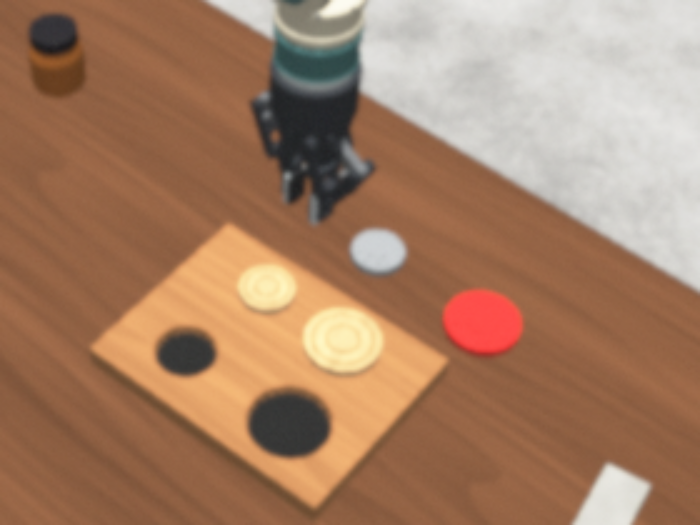

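The side view shows the fingertips around (270–330, 195–215) in the crop, about 100 mm up and just behind the small disc at (267,287). The discs haven't moved. I'll descend behind the small disc.

```bash
python3 -c "
from h import *
plan([.702,-.030,.028],(-100.8,9.3))"
python3 -m jog '[{"jaw":-0.39,"travel":[0,-0.15,3],"twist":0},{"jaw":-0.39,"travel":[0,-0.15,5],"twist":0},{"jaw":-0.39,"travel":[0,-0.15,6.5],"twist":0},{"jaw":-0.39,"travel":[0,-0.15,7.2],"twist":0},{"jaw":-0.39,"travel":[0,-0.15,7.2],"twist":0},{"jaw":-0.39,"travel":[0,-0.15,7.2],"twist":0}]'
python3 - <<'E'
from h import *
plan([.702,-.030,.028],(-100.8,9.3))
# final TCP for small disc: recess minus dir*(23.7+11)
v=np.array([-100.8,9.3]);v/=np.hypot(*v)
for k in(8,2,0): plan(np.r_[np.array([552.2,-16.4])-v*(34.7+k),28]/1000)
grab('side','side2')
a=cv2.imread('pics/side2.png')[150:310,230:400];cv2.imwrite('pics/side2c.png',cv2.resize(a,None,fx=3.5,fy=3.5))
E
```

```text
clock 2.2 tcp [ 0.7035 -0.0282  0.1045] travel cm [ 0.17 -0.19  7.65] twist 0.1 w 0.025978223108913734
clock: 2.8
tool_pos: [0.7029, -0.0305, 0.0306]
orientation: [[-0.996, 0.091, 0.002], [0.091, 0.996, -0.0], [-0.002, -0.0, -1.0]]
wrist_force: [0.5, 0.5, 0.1]
width: 0.0261
clock 2.8 tcp [ 0.7029 -0.0305  0.0306] travel cm [0.09 0.04 0.26] twist 0.05 w 0.02607275304124389
clock 2.8 tcp [ 0.7029 -0.0305  0.0306] travel cm [10.86  0.02  0.24] twist 0 w 0.02607275304124389
clock 2.8 tcp [ 0.7029 -0.0305  0.0306] travel cm [11.46  0.02  0.24] twist 0 w 0.02607275304124389
clock 2.8 tcp [ 0.7029 -0.0305  0.0306] travel cm [11.66  0.02  0.24] twist 0 w 0.02607275304124389
```

View pics/side2c.png

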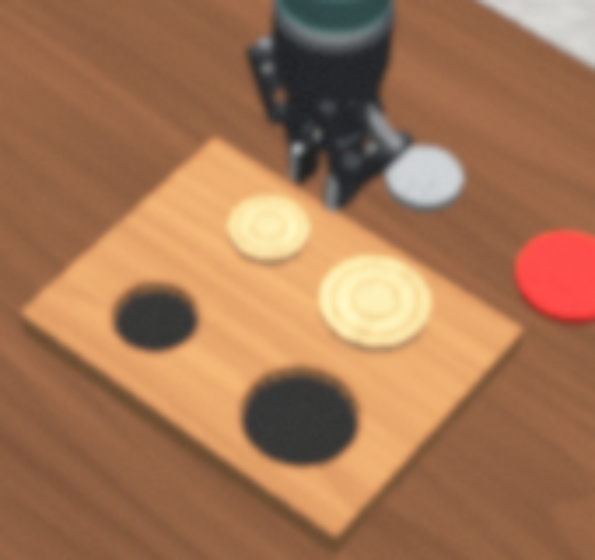

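```bash
python3 -m jog '[{"jaw":-0.39,"travel":[0,0,0.4],"twist":0},{"jaw":-0.39,"travel":[0.5,0,0.4],"twist":0},{"jaw":-0.39,"travel":[1,0,0.4],"twist":0},{"jaw":-0.39,"travel":[1.5,0,0.4],"twist":0},{"jaw":-0.39,"travel":[2,0,0.4],"twist":0},{"jaw":-0.39,"travel":[2.5,0,0.4],"twist":0},{"jaw":-0.39,"travel":[3,0,0.4],"twist":0},{"jaw":-0.39,"travel":[3.5,0,0.4],"twist":0},{"jaw":-0.39,"travel":[4,0,0.4],"twist":0},{"jaw":-0.39,"travel":[4,0,0.4],"twist":0}]'
python3 - <<'E'
from h import *
v=np.array([-100.8,9.3]);v/=np.hypot(*v)
for k in(8,2,0): plan(np.r_[np.array([552.2,-16.4])-v*(34.7+k),28]/1000)
p,d=grab('side','side3');discs('side',p)
p,d=grab('top','top3');discs('top',p)
a=cv2.imread('pics/side3.png')[150:310,230:400];cv2.imwrite('pics/side3c.png',cv2.resize(a,None,fx=3.5,fy=3.5))
E
```

```text
clock: 3.85
tool_pos: [0.6612, -0.0268, 0.0252]
orientation: [[-0.996, 0.091, -0.001], [0.091, 0.996, 0.0], [0.001, 0.0, -1.0]]
wrist_force: [-0.8, 0.1, -0.1]
width: 0.0261
clock 3.85 tcp [ 0.6612 -0.0268  0.0252] travel cm [ 6.68  0.03 -0.27] twist 0 w 0.026125500876283837
clock 3.85 tcp [ 0.6612 -0.0268  0.0252] travel cm [ 7.28  0.03 -0.27] twist 0 w 0.026125500876283837
clock 3.85 tcp [ 0.6612 -0.0268  0.0252] travel cm [ 7.48  0.03 -0.27] twist 0 w 0.026125500876283837
side disc [ 654.8 -116.8] [75.5 75.9] [337. 236.]
side disc [627.1 -22.1] [56.7 58.1] [298. 222.]
side recess [ 556.7 -138.4] [62.8 67.3] [316. 271.]
side recess [550.9 -18.9] [43.7 48.7] [275. 241.]
side recess [706.5  10.6] [ 78.2 147. ] [312. 200.]
top disc [ 653.5 -127.1] [51.3 64.8] [339. 180.]
top recess [ 555.9 -143. ] [51.8 87.2] [347. 219.]
```

View pics/side3c.png

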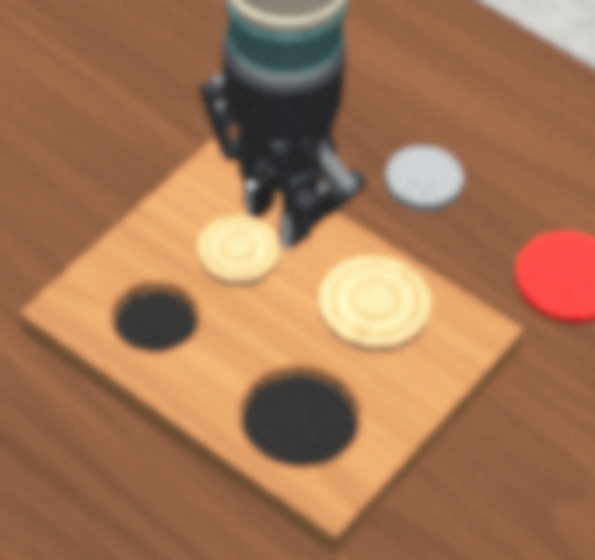

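The small disc is moving straight ahead of the fingers, now at (238,247) in the crop, with the small recess at (155,317). The measured disc-to-TCP offset of 34.6 mm matches the plan, so I'll keep pushing.

```bash
python3 -m jog '[{"jaw":-0.39,"travel":[0.5,0,-0.15],"twist":0},{"jaw":-0.39,"travel":[1,0,-0.15],"twist":0},{"jaw":-0.39,"travel":[1.5,0,-0.15],"twist":0},{"jaw":-0.39,"travel":[2,0,-0.15],"twist":0},{"jaw":-0.39,"travel":[2.5,0,-0.15],"twist":0},{"jaw":-0.39,"travel":[3,0,-0.15],"twist":0},{"jaw":-0.39,"travel":[3.5,0,-0.15],"twist":0},{"jaw":-0.39,"travel":[4,0,-0.15],"twist":0},{"jaw":-0.39,"travel":[4.5,0,-0.15],"twist":0},{"jaw":-0.39,"travel":[5,0,-0.15],"twist":0},{"jaw":-0.39,"travel":[5.5,0,-0.15],"twist":0},{"jaw":-0.39,"travel":[6,0,-0.15],"twist":0},{"jaw":-0.39,"travel":[6.5,0,-0.15],"twist":0},{"jaw":-0.39,"travel":[6.8,0,-0.15],"twist":0},{"jaw":-0.39,"travel":[6.8,0,-0.15],"twist":0}]'
python3 - <<'E'
from h import *
v=np.array([-100.8,9.3]);v/=np.hypot(*v)
for k in(2,0): plan(np.r_[np.array([552.2,-16.4])-v*(34.7+k),28]/1000)
p,d=grab('side','side4');discs('side',p)
W=world('side',d);m=(abs(W[...,0]-.552)<.025)&(abs(W[...,1]+.016)<.025);print(np.nanpercentile(W[m][:,2],[5,50,95]))
a=cv2.imread('pics/side4.png')[150:310,230:400];cv2.imwrite('pics/side4c.png',cv2.resize(a,None,fx=3.5,fy=3.5))
E
```

```text
clock: 5.45
tool_pos: [0.5934, -0.0205, 0.0266]
orientation: [[-0.996, 0.091, -0.001], [0.091, 0.996, 0.0], [0.001, 0.0, -1.0]]
wrist_force: [0.5, 1.0, 0.6]
width: 0.0261
clock 5.45 tcp [ 0.5934 -0.0205  0.0266] travel cm [ 0.47  0.03 -0.14] twist 0 w 0.026094256825730525
clock 5.45 tcp [ 0.5934 -0.0205  0.0266] travel cm [ 0.67  0.03 -0.14] twist 0 w 0.026094256825730525
side disc [556.3 -18. ] [53.2 62.3] [276. 237.]
side disc [ 654.7 -116.9] [75.  75.8] [338. 237.]
side recess [ 556.7 -138.4] [63.  67.4] [316. 271.]
side recess [653.1  23. ] [104.2 168.2] [291. 212.]
[0.02561984 0.25514208 0.49937083]
```

View pics/side4c.png

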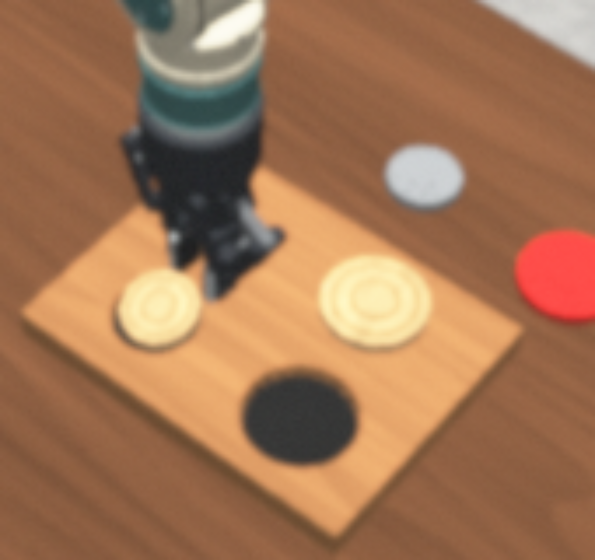

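The small disc at (160,307) in the crop is tipping into its recess, leading edge down and trailing edge still on the rim. I'll push on slowly.

```bash
python3 -m jog '[{"jaw":-0.39,"travel":[0.2,0,-0.1],"twist":0},{"jaw":-0.39,"travel":[0.4,0,-0.1],"twist":0},{"jaw":-0.39,"travel":[0.6,0,-0.1],"twist":0},{"jaw":-0.39,"travel":[0.8,0,-0.1],"twist":0},{"jaw":-0.39,"travel":[0.8,0,-0.1],"twist":0},{"jaw":-0.39,"travel":[0.8,0,-0.1],"twist":0}]'
python3 - <<'E'
from h import *
p,d=grab('side','side5');discs('side',p,z=.024)
a=cv2.imread('pics/side5.png')[150:310,230:400];cv2.imwrite('pics/side5c.png',cv2.resize(a,None,fx=3.5,fy=3.5))
E
```

```text
clock: 6.1
tool_pos: [0.5863, -0.0199, 0.0278]
orientation: [[-0.996, 0.091, -0.0], [0.091, 0.996, -0.0], [0.0, -0.0, -1.0]]
wrist_force: [-0.2, 0.2, 0.3]
width: 0.026
side disc [554.7 -16.3] [54.9 56.3] [275. 240.]
side disc [ 661.  -112.5] [75.6 76.5] [337. 236.]
side recess [ 556.7 -138.4] [63.  67.4] [314. 271.]
side recess [648.2  22.6] [107.2 164.6] [287. 213.]
```

View pics/side5c.png

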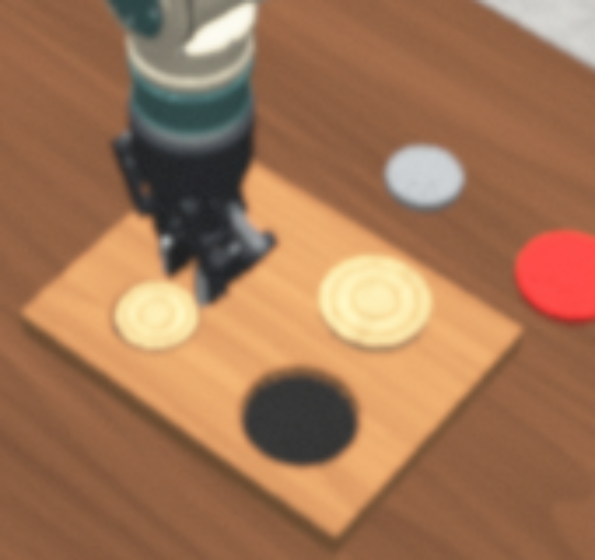

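The small disc at (157,313) in the crop lies flush in its recess. Next is the wide disc.

```bash
python3 -c "
from h import *
plan([.7069,-.1068,.0275],(-95.7,-18.8))"

```

```text
clock 6.15 tcp [ 0.5865 -0.02    0.0278] travel cm [-12.79  -7.55   0.03] twist -16.36 w 0.026162387360367034
```

```bash
python3 -m jog '[{"jaw":-0.39,"travel":[-0.5,0,-3],"twist":0},{"jaw":-0.39,"travel":[-1,0,-6],"twist":0},{"jaw":-0.39,"travel":[-5,-3,-6],"twist":-8},{"jaw":-0.39,"travel":[-9,-5,-6],"twist":-16.4},{"jaw":-0.39,"travel":[-12.8,-7.5,-6],"twist":-16.4},{"jaw":-0.39,"travel":[-12.8,-7.5,-6],"twist":-16.4},{"jaw":-0.39,"travel":[-12.8,-7.5,-6],"twist":-16.4},{"jaw":-0.39,"travel":[-12.8,-7.5,-4],"twist":-16.4},{"jaw":-0.39,"travel":[-12.8,-7.5,-2],"twist":-16.4},{"jaw":-0.39,"travel":[-12.8,-7.5,-0.5],"twist":-16.4},{"jaw":-0.39,"travel":[-12.8,-7.5,0],"twist":-16.4},{"jaw":-0.39,"travel":[-12.8,-7.5,0],"twist":-16.4},{"jaw":-0.39,"travel":[-12.8,-7.5,0],"twist":-16.4}]'
python3 - <<'E'
from h import *
v=np.array([-95.7,-18.8]);v/=np.hypot(*v)
for k in(8,2,0): plan(np.r_[np.array([558.2,-136])-v*(44.6+k),27.5]/1000,v)
p,d=grab('side','side6');discs('side',p)
a=cv2.imread('pics/side6.png')[150:310,230:400];cv2.imwrite('pics/side6c.png',cv2.resize(a,None,fx=3.5,fy=3.5))
E
```

```text
clock: 7.45
tool_pos: [0.7074, -0.1062, 0.0286]
orientation: [[-0.981, -0.194, 0.001], [-0.194, 0.981, -0.0], [-0.001, -0.0, -1.0]]
wrist_force: [-0.9, -0.6, 0.6]
width: 0.0257
clock 7.45 tcp [ 0.7074 -0.1062  0.0286] travel cm [ 9.95 -0.04  0.1 ] twist 0.06 w 0.025723494730353267
clock 7.45 tcp [ 0.7074 -0.1062  0.0286] travel cm [10.55 -0.04  0.1 ] twist 0.06 w 0.025723494730353267
clock 7.45 tcp [ 0.7074 -0.1062  0.0286] travel cm [10.75 -0.04  0.1 ] twist 0.06 w 0.025723494730353267
side disc [549.7 -21.7] [54.7 56.9] [275. 240.]
side disc [ 654.8 -116.7] [75.6 76.5] [337. 236.]
side recess [ 556.7 -138.4] [62.6 67.2] [316. 271.]
side recess [738.6 -44.4] [ 31.6 107.9] [340. 208.]
```

View pics/side6c.png

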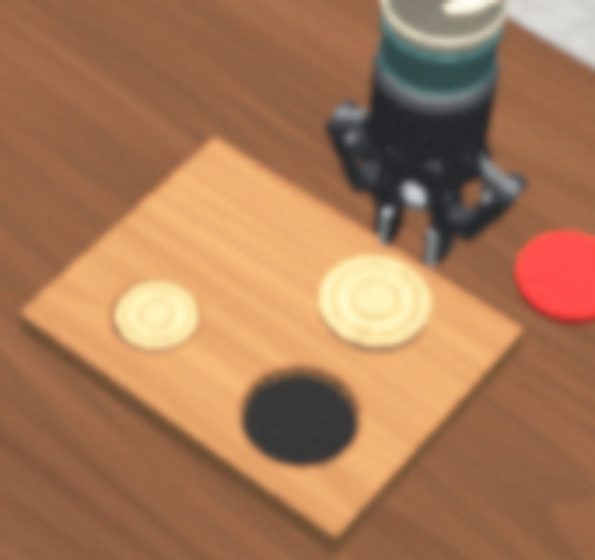

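The fingers are behind the wide disc, which sits at (375,300) in the crop. The small disc is still seated at (157,313). I'll push the first part.

```bash
python3 -m jog '[{"jaw":-0.39,"travel":[0.5,0,0.15],"twist":0},{"jaw":-0.39,"travel":[1,0,0.15],"twist":0},{"jaw":-0.39,"travel":[1.5,0,0.15],"twist":0},{"jaw":-0.39,"travel":[2,0,0.15],"twist":0},{"jaw":-0.39,"travel":[2.5,0,0.15],"twist":0},{"jaw":-0.39,"travel":[3,0,0.15],"twist":0},{"jaw":-0.39,"travel":[3.5,0,0.15],"twist":0},{"jaw":-0.39,"travel":[4,0,0.15],"twist":0},{"jaw":-0.39,"travel":[4.5,0,0.15],"twist":0},{"jaw":-0.39,"travel":[5,0,0.15],"twist":0},{"jaw":-0.39,"travel":[5.5,0,0.15],"twist":0},{"jaw":-0.39,"travel":[6,0,0.15],"twist":0},{"jaw":-0.39,"travel":[6.5,0,0.15],"twist":0},{"jaw":-0.39,"travel":[7,0,0.15],"twist":0},{"jaw":-0.39,"travel":[7.5,0,0.15],"twist":0},{"jaw":-0.39,"travel":[7.5,0,0.15],"twist":0}]'
python3 - <<'E'
from h import *
v=np.array([-95.7,-18.8]);v/=np.hypot(*v)
for k in(8,0): plan(np.r_[np.array([558.2,-136])-v*(44.6+k),27.5]/1000,v)
p,d=grab('side','side7');discs('side',p)
a=cv2.imread('pics/side7.png')[150:310,230:400];cv2.imwrite('pics/side7c.png',cv2.resize(a,None,fx=3.5,fy=3.5))
E
```

```text
clock: 9.1
tool_pos: [0.6321, -0.1209, 0.026]
orientation: [[-0.981, -0.193, -0.002], [-0.193, 0.981, 0.0], [0.002, 0.0, -1.0]]
wrist_force: [-0.8, 0.2, -1.7]
width: 0.0259
clock 9.1 tcp [ 0.6321 -0.1209  0.026 ] travel cm [ 2.29 -0.06 -0.15] twist 0.02 w 0.025859127730246505
clock 9.1 tcp [ 0.6321 -0.1209  0.026 ] travel cm [ 3.09 -0.06 -0.14] twist 0.02 w 0.025859127730246505
side disc [ 589.6 -128.4] [75.  75.7] [320. 257.]
side disc [549.7 -21.7] [54.5 56.4] [276. 240.]
side recess [ 556.1 -138.4] [61.9 67. ] [313. 275.]
side recess [690.2 -75. ] [106.4 161.3] [334. 224.]
```

View pics/side7c.png

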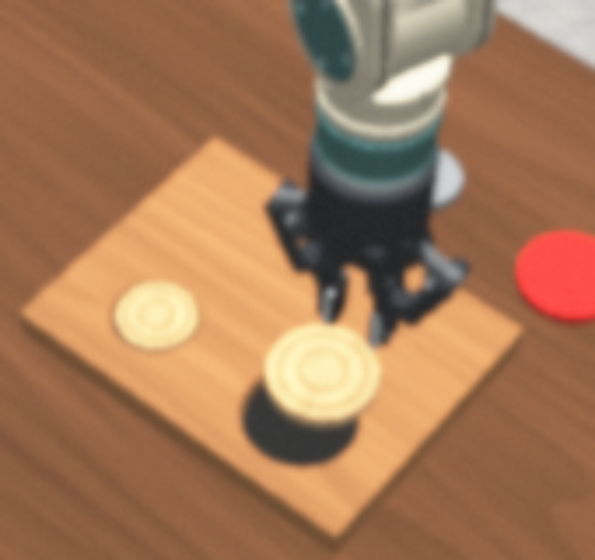

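The wide disc, at (322,372) in the crop, now overhangs its recess and is well aligned. I'll finish slowly.

```bash
python3 -m jog '[{"jaw":-0.39,"travel":[0.4,-0.05,-0.15],"twist":0},{"jaw":-0.39,"travel":[0.8,-0.1,-0.15],"twist":0},{"jaw":-0.39,"travel":[1.2,-0.1,-0.15],"twist":0},{"jaw":-0.39,"travel":[1.6,-0.1,-0.15],"twist":0},{"jaw":-0.39,"travel":[2,-0.1,-0.2],"twist":0},{"jaw":-0.39,"travel":[2.2,-0.1,-0.2],"twist":0},{"jaw":-0.39,"travel":[2.4,-0.1,-0.2],"twist":0},{"jaw":-0.39,"travel":[2.6,-0.1,-0.2],"twist":0},{"jaw":-0.39,"travel":[2.8,-0.1,-0.2],"twist":0},{"jaw":-0.39,"travel":[3.0,-0.1,-0.2],"twist":0},{"jaw":-0.39,"travel":[3.15,-0.1,-0.2],"twist":0},{"jaw":-0.39,"travel":[3.15,-0.1,-0.2],"twist":0}]'
python3 - <<'E'
from h import *
p,d=grab('side','side8');discs('side',p,z=.024);print(arm.observe()['wrist_force'])
a=cv2.imread('pics/side8.png')[150:310,230:400];cv2.imwrite('pics/side8c.png',cv2.resize(a,None,fx=3.5,fy=3.5))
E
```

```text
clock: 10.35
tool_pos: [0.6024, -0.1279, 0.0282]
orientation: [[-0.981, -0.193, -0.0], [-0.193, 0.981, 0.0], [0.0, 0.0, -1.0]]
wrist_force: [0.4, 0.3, 0.2]
width: 0.0261
side disc [ 561.2 -135.1] [72.9 74.7] [317. 268.]
side disc [554.8 -16.4] [54.8 56.6] [275. 240.]
side recess [670.6 -78.4] [122.9 169.6] [329. 236.]
side recess [724.6 -32.3] [48.6 75.2] [329. 205.]
[0.80844585 0.71557591 1.14346776]
```

View pics/side8c.png

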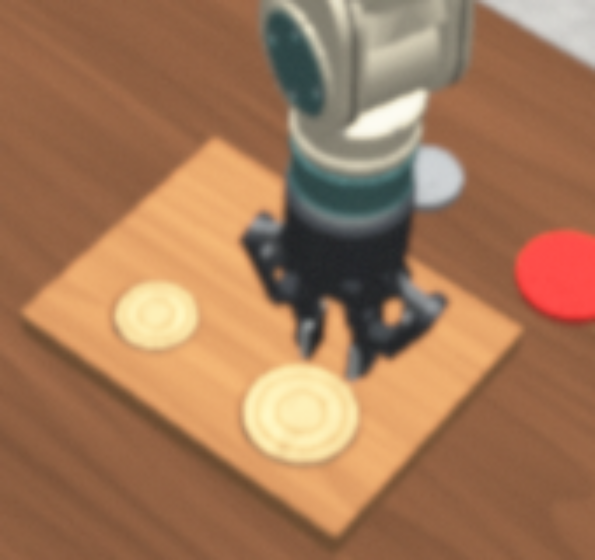

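The wide disc at (300,413) in the crop looks flush. I'll lift and back away, then check heights and bystanders from above.

```bash
python3 -m jog '[{"jaw":-0.39,"travel":[-0.5,0,-3],"twist":0},{"jaw":-0.39,"travel":[-1,0,-7],"twist":0},{"jaw":-0.39,"travel":[-3,8,-12],"twist":0},{"jaw":-0.39,"travel":[-3,13,-17],"twist":0},{"jaw":-0.39,"travel":[-3,18,-18],"twist":0},{"jaw":-0.39,"travel":[-3,23,-18],"twist":0},{"jaw":-0.39,"travel":[-3,28,-18],"twist":0},{"jaw":-0.39,"travel":[-3,32,-18],"twist":0},{"jaw":-0.39,"travel":[-3,36,-18],"twist":0},{"jaw":-0.39,"travel":[-3,40,-18],"twist":0},{"jaw":-0.39,"travel":[-3,40,-18],"twist":0},{"jaw":-0.39,"travel":[-3,40,-18],"twist":0}]'
python3 - <<'E'
from h import *
for n in('side','top'):
    p,d=grab(n,n+'9');discs(n,p,z=.024);W=world(n,d)
    for c,r in(((.5582,-.136),.03),((.5522,-.0164),.022)):
        m=np.hypot(W[...,0]-c[0],W[...,1]-c[1])<r; q=W[m]
        f=np.linalg.lstsq(np.c_[q[:,:2]-c,np.ones(len(q))],q[:,2],rcond=None)[0];print(n,'plane',f.round(4),'z pct',np.percentile(q[:,2],[5,50,95]).round(4))
a=cv2.imread('pics/top0.png');b=cv2.imread('pics/top9.png');a2=cv2.imread('pics/side0.png');b2=cv2.imread('pics/side9.png')
for a,b in((a,b),(a2,b2)):
    m=(cv2.absdiff(a,b).max(2)>40).astype(np.uint8);m=cv2.morphologyEx(m,cv2.MORPH_OPEN,np.ones((3,3)))
    print([s.tolist() for s in cv2.connectedComponentsWithStats(m)[2][1:]])
E
```

```text
clock: 11.6
tool_pos: [0.5538, 0.2741, 0.2085]
orientation: [[-0.98, -0.199, 0.0], [-0.199, 0.98, 0.001], [-0.001, 0.001, -1.0]]
wrist_force: [-0.3, 0.0, 0.1]
width: 0.0259
side disc [ 561.2 -135.1] [72.6 74.4] [316. 268.]
side disc [554.7 -16.4] [54.6 55.9] [275. 240.]
side plane [-0.0057 -0.0007  0.0251] z pct [0.022  0.0251 0.0281]
side plane [0.0081 0.0133 0.0251] z pct [0.022  0.0251 0.0285]
top disc [553.7 -16.3] [52.3 53.4] [290. 224.]
top disc [ 560.2 -135.4] [70.7 71.4] [340. 222.]
top plane [ 0.0069 -0.0022  0.0244] z pct [0.0218 0.0244 0.0271]
top plane [ 0.0161 -0.0032  0.0247] z pct [0.0219 0.0247 0.0275]
[[0, 94, 162, 326, 26545], [317, 167, 29, 27, 561], [282, 172, 22, 21, 310], [89, 184, 4, 3, 12], [291, 192, 5, 3, 15], [328, 193, 7, 4, 27], [63, 199, 3, 3, 9], [325, 206, 31, 30, 724], [279, 214, 23, 22, 409], [55, 276, 26, 5, 115], [76, 291, 4, 3, 12], [81, 298, 5, 4, 18], [72, 300, 4, 4, 15], [54, 303, 3, 3, 9], [59, 302, 8, 3, 24]]
[[124, 0, 4, 7, 26], [128, 0, 72, 124, 4465], [296, 207, 22, 16, 285], [322, 223, 31, 25, 594], [262, 230, 25, 21, 406], [299, 254, 34, 29, 796], [37, 314, 44, 43, 1157], [0, 356, 41, 57, 1015], [35, 358, 45, 62, 1480], [81, 358, 4, 16, 50]]
```

View pics/top9.png

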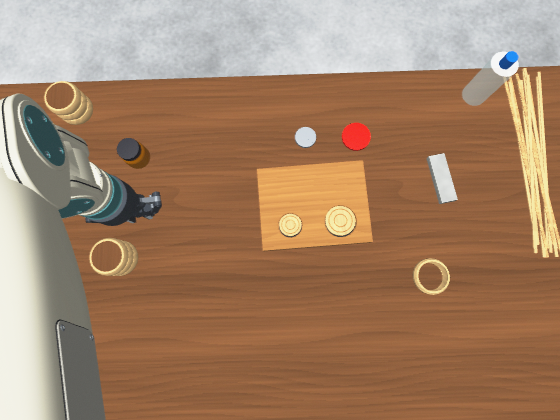

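Both discs sit flush, with tops at about 24.5 mm and fitted tilt below 0.02 rad. The hoop (431,276), hoop stack (113,257), jar (133,152) and stone (443,178) show at the same pixels as at the start. I'm handing in the job.

```bash
python3 -c "
from rig import ticket
print(ticket.close_job())"
```

```text
the job is handed in; nothing more can be done
None
```

I pushed both discs across the board with the partly closed fingertips, and each one dropped into the recess of its own size. The job was handed in at about 11.7 s of the 54 s allowed. Neither disc was gripped or lifted.

My last checks in both cameras, with the arm clear of everything:
- **Height and tilt:** both disc tops read about 24.4–25.1 mm, which is level with the board. The fitted tilt is under 0.02 rad.
- **Centres:** they read 1.5–3.1 mm from my estimated recess centres. The top camera's scatter and calibration error is about 2 mm. A flush disc has only 2 mm of play, so the extra is most likely measurement error.
- **Bystanders:** the hoop, hoop stack, jar and stone show no shift in the pictures, and neither do the red and grey look-alikes.

No check failed.

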